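Pull down the hamper hatch with the hook pole

TASK

Pick up the pole that ends in a hook, lower the hook into the steel ring on top of the dark hamper's hatch, and pull the hatch down with it until it is fully open. Then lift the hook out of the ring and put the pole down, without dropping it, back in its rests or lying on the counter; leave the hatch open.

Things in the scene. Friction and masses are not known exactly. Their poses are not given: they have to be found in the camera images.
- pole_grip (a point): Centre of the hook pole's wooden handle, where to grip it (its balance point). Axes: x along the pole to the hook end, z up as it lies, level, 75 mm above the counter. Handle: bar 22 mm wide, 26 high, x -120 to +70 mm; then a 12 mm steel rod to x = +150 with the hook. 150 to 280 g. An equal handle that ends in a round grey brush is not the one.
- hook (a point): Middle of the hook: a straight steel leg 8 mm thick that turns square down from the pole's end. This point lies 150 mm along the pole's x and 22 mm below its axis; the leg ends 22 mm below this point, the rod's underside is 16 mm above it.
- rest_a: The hook pole's fixed wooden rests, origin on the counter under the pole, x along it. Base 190 x 90 mm, 12 high. Posts 12 mm thick at x = -70 and +50 mm, with slots open upward, 36 mm wide, slot floor 62 and cheek tops 84 mm above the counter. Between the posts there is room for fingers. The brush has equal rests.
- ring (a point): Centre of the steel ring at the top of the hatch, robot side: hole 49 mm, wire 7 mm, flat (hole up) 265 mm above the counter when shut. Axes turn with the hatch: x towards the hamper, y along the hinge, z up when shut. The hinge line passes through x = +45, z = -205 mm of this frame. Hamper: fixed dark box 260 mm wide, 130 deep, 250 high; the hatch is its front.
- hatch (a joint): Opening angle of the hatch about its lower edge, in rad: 0 shut (upright), 0.7 fully open against its stop; the top with the ring swings towards the robot and down. The hinge is stiff: it takes about 2 to 4 N at the ring and stays where it is left.

How it is judged (in metres and radians):
On the way, in this order (a step that is already met when the one before it is completed fails the run):
1. the hook is in the ring while the hatch is still shut or nearly so (x of hook in the frame of ring between -0.024 and 0.024 m and y of hook in the frame of ring between -0.024 and 0.024 m and z of hook in the frame of ring between -0.03 and 0.013 m and value of joint hatch below 0.15 rad), for 0.1 s.
2. the hatch is pulled open with the hook still in the ring (value of joint hatch above 0.6 rad and distance between hook and ring below 0.05 m), for 0.1 s.
3. the pole is brought down low, still in the hand, not dropped (height (world z) of each of pole_grip, hook below 0.105 m and distance between the grasp point and pole_grip below 0.09 m), for 0.05 s.
At the end, for the whole second after the job is handed in: The hatch stands open (0.6 rad or more of its 0.7) and the pole lies in its rests or on the counter, its handle's centre and its hook less than 105 mm above the counter (value of joint hatch above 0.6 rad and height (world z) of pole_grip between 0 and 0.105 m and height (world z) of hook below 0.105 m); the robot touches nothing.
It also fails if it takes over 54 s, if anything falls off the work surface, if the arm or the gripper's body presses on something with over 40 N, if the wrist force passes 120 N, or if a joint passes its speed limit or range.

ROBOT

A 6-joint arm with a two-finger parallel gripper is mounted at the origin on the work surface. World frame = base frame: x ahead of the robot, y to its left, z up, the work surface at z = 0. Lengths are in mm, angles in rad, forces in N, time in s.
With the tool pointing down it reaches from about 375 to 975 mm from the base axis. Payload 3.8 kg.
Tool frame: the origin (TCP) lies at the very end of the fingers, on their centre line; the grasp point (between the pads) lies arm.grasp_offset behind it (arm.grasp_offset is the distance from the TCP to the grasp point, in mm); z points along the fingers, y is the direction in which the jaws open and shut (so a half turn about z gives the same grasp; the last joint's range is limited). The gripper opens to 88 mm and grips with 3 to 60 N. Pads are 18 mm wide; open, the fingers measure 123 mm over their backs; the gripper's body (75 mm by 187 mm) begins 45 mm behind the grasp point.
Start: joints at [-1.138, 0.264, 1.604, -0, 1.274, -0.037], TCP at [305.572, -601.867, 214.106] pointing down, gripper open.
Joint ranges: [-2.63, 2.63], [-0.94, 2.18], [0.31, 2.57], [-1.31, 4.45], [0, 2.66], [-2.55, 2.55]. Speed limits (rad/s): [2.57, 2.57, 3.14, 3.14, 3.14, 3.14].

INTERFACE

Orientations are given as [roll, pitch, yaw] about the fixed x, y, z axes, in that order (R = Rz(yaw) Ry(pitch) Rx(roll)).
In Python, from station import arm gives the robot as it stands. The module is installed in compiled form; this text tells all that it offers.
- The arm moves only by the shell command python3 -m crank 'ROWS'. ROWS is JSON, a list that holds one entry, the list of rows, each a list of 5 numbers: the opening in per cent of the stroke, from 0 (shut) to 100 (fully open), then the shift along the tool's x, y, z as a fraction of full scale, then the turn about the tool's z as a fraction of full scale. In form: [[[hand, dx, dy, dz, yaw], ...]]. A call has exactly 5 rows; each row is the pose to reach, as a shift and turn from the pose commanded when the call began, along the tool's axes at that moment, turning the shorter way round; what a row does not reach only later rows make up. Full scale, the value 1, is 0.2 m for a shift and 180 degrees for a turn. A row lasts 1/8 s, in which the tool goes at most 62.5 mm and 10.7 degrees, less where a joint would pass 70% of its speed; a pose out of reach is approached as far as the arm can. A call with a number of a shift or a turn outside -1 to 1 is refused whole. A call with a gripper value outside its range is refused whole. The fingers move at their own pace and stop on an object; the grip force is fixed at half the most. Time passes only in rows, so rows that repeat a pose let the fingers close, or fill a call up. It gives the time, the measured TCP pose, the force and the opening at its end, in the units of the state.
- arm.get_obs(): the state, without advancing time (a new reading comes with each control period).
- arm.grab_frame(name): name is "scene" or "top" or "wrist"; returns the picture (384x512x3 uint8, red, green, blue); there is no depth.
- arm.camera_info(name): a dict with "vertical_fov" (degrees; the focal length in pixels is half the picture's height over the tangent of half this angle, whatever the lens; pixels are square), "cx", "cy" (the principal point, pixels), "k1" (the pictures are not rectified: a ray, as slopes to the right and down, at radius r is drawn at 1 + k1 r^2 times it, then the intrinsics apply), "position" and "orientation" of the camera in the world; the wrist camera has in their place "hand_eye" (4x4, takes a point from camera to tool coordinates, whose origin is the TCP and whose axes are the flange's). Camera axes: x right, y down, z forward; pixel columns grow to the right and rows downward; lengths in mm; the calibration is good to about 2 mm. A picture is of the moment at which its call begins: read the wrist's pose just before it. camera_info takes no time and is no camera call.
- arm.close_job(): hands the job in, once; it reports no verdict.
The state is a dict: "t": time; "joint_positions": joint angles; "joint_velocities": joint speeds; "effort": joint torques, N m; "tool_pos": TCP position; "tool_rot": TCP orientation; "contact_force": force on the tool from outside, world axes, zero at the start; "ft_torque": the same for the moment, N m; "gripper_width": finger opening in mm.
Only numpy, scipy, OpenCV 4.12 (cv2) and the standard library are available. Lean on these libraries where they do the work, as an engineer would, in place of code of your own. Each camera call takes 0.05 s, during which the arm holds its last target.

## Working session

There is one attempt and no reset: what is moved stays moved. The work goes in short steps, Python scripts to look and compute and a shell command to move; the robot and the scene stay as the last step left them, time stands still between calls to the robot, and variables do not carry over. Pictures are saved under pics/ and viewed, and the job is handed in when it is done.

```bash
mkdir -p pics
python3 - <<'E'
from station import arm
import cv2
print(arm.get_obs(), arm.grasp_offset)
for n in ("scene","top","wrist"):
    print(n,arm.camera_info(n))
for n in ("scene","top"):
    f=arm.grab_frame(n); cv2.imwrite(f"pics/{n}0.png",cv2.resize(f[:,:,::-1],(800,600),interpolation=cv2.INTER_CUBIC)); cv2.imwrite(f"{n}0_raw.png",f[:,:,::-1])
E
```

```text
{'t': 0.0, 'joint_positions': array([-1.13782972e+00,  2.64760510e-01,  1.60535904e+00, -4.08649372e-05,
        1.27371501e+00, -3.68748054e-02]), 'joint_velocities': array([-0.00137065,  0.00037096,  0.00011087, -0.00093074,  0.00067639,
       -0.00163743]), 'effort': array([ 2.11617339e-04, -5.02106524e+01, -3.56882071e+01,  7.29448395e-02,
        2.94905005e-02, -1.61558442e-04]), 'tool_pos': array([ 305.2813235 , -601.15944327,  212.79120194]), 'tool_rot': array([-3.13935083e+00, -4.36296278e-05,  4.69853366e-01]), 'contact_force': array([-0.18956578,  0.60590717, -0.60929734]), 'ft_torque': array([-0.03555018,  0.00135821,  0.04060057]), 'gripper_width': 87.78315069621627} 18.700000000000003
scene {'vertical_fov': 51.53072556619208, 'cx': 254.35326725163395, 'cy': 188.97459095503214, 'k1': -0.08184401542824252, 'position': array([1154.22223145, -541.95540195,  949.68791493]), 'orientation': array([-2.36748982e+00, -7.39239505e-04,  7.78960237e-01])}
top {'vertical_fov': 45.817512604845454, 'cx': 249.98803418580655, 'cy': 190.11327825897277, 'k1': -0.04244142240139551, 'position': array([ 390.38471028,   -2.76844871, 1199.00984961]), 'orientation': array([-2.93761724, -0.00416666, -1.60239213])}
wrist {'vertical_fov': 58.11139093777357, 'cx': 254.19466984021315, 'cy': 195.56861652848403, 'k1': -0.09133724135789738, 'hand_eye': array([[-5.18969973e-04, -9.54213702e-01, -2.99125296e-01,
         7.71417459e+01],
       [ 9.99999482e-01, -7.57140159e-04,  6.80329657e-04,
         4.62976391e-02],
       [-8.75659654e-04, -2.99124787e-01,  9.54213600e-01,
        -1.69927083e+02],
       [ 0.00000000e+00,  0.00000000e+00,  0.00000000e+00,
         1.00000000e+00]])}
```

View pics/scene0.png

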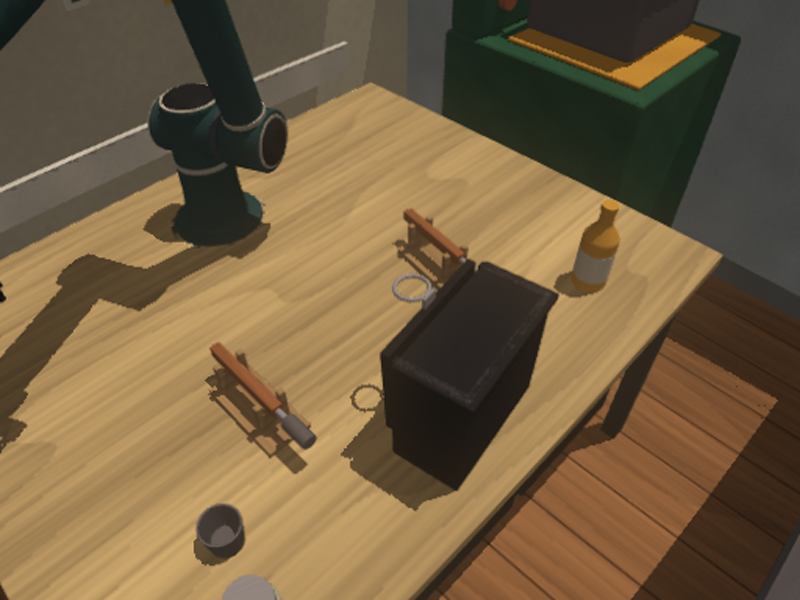

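View pics/top0.png

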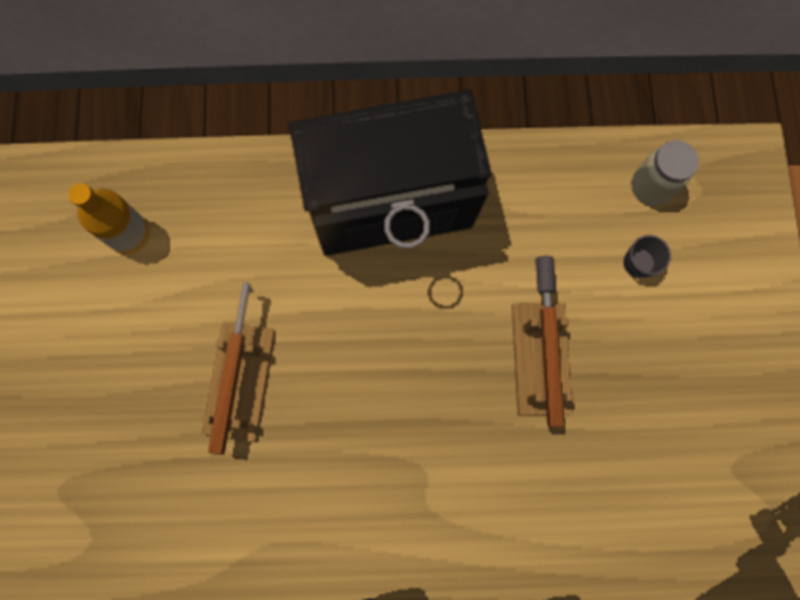

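The top view shows the hook pole at left, with its handle from (218,452) to (236,333) and the hook at (247,285). The ring is at (407,226), on the hamper's near side, and the brush is on the right. I'll zoom in next.

```bash
cat > h.py <<'E'
import numpy as np, cv2
from scipy.spatial.transform import Rotation as R
from station import arm
def cam(n,obs=None):
    c=arm.camera_info(n)
    f=192/np.tan(np.radians(c['vertical_fov'])/2)
    if 'hand_eye' in c:
        T=np.eye(4);T[:3,:3]=R.from_euler('xyz',obs['tool_rot']).as_matrix();T[:3,3]=obs['tool_pos']
        T=T@c['hand_eye']; return c,f,T[:3,:3],T[:3,3]
    return c,f,R.from_euler('xyz',c['orientation']).as_matrix(),c['position']
def ray(n,uv,obs=None):
    c,f,Rm,p=cam(n,obs)
    K=np.array([[f,0,c['cx']],[0,f,c['cy']],[0,0,1.]])
    q=cv2.undistortPoints(np.array([[uv]],float),K,np.array([c['k1'],0,0,0]))[0,0]
    return p,Rm@np.array([q[0],q[1],1])
def at_z(n,uv,z,obs=None):
    p,d=ray(n,uv,obs); return p+d*(z-p[2])/d[2]
def tri(*rs):
    A=np.zeros((3,3));b=np.zeros(3)
    for p,d in rs:
        d=d/np.linalg.norm(d);M=np.eye(3)-np.outer(d,d);A+=M;b+=M@p
    x=np.linalg.solve(A,b); return x,[np.linalg.norm(np.cross(x-p,d/np.linalg.norm(d))) for p,d in rs]
def proj(n,X,obs=None):
    c,f,Rm,p=cam(n,obs); q=Rm.T@(np.asarray(X,float)-p); x=q[:2]/q[2]; x=x*(1+c['k1']*(x@x))
    return x*f+[c['cx'],c['cy']]
def crop(img,x0,y0,w,h,name,s):
    cv2.imwrite(name,cv2.resize(img[y0:y0+h,x0:x0+w],(int(w*s),int(h*s)),interpolation=cv2.INTER_CUBIC))
E
python3 - <<'E'
from h import *
t=cv2.imread('top0_raw.png');s=cv2.imread('scene0_raw.png')
a=cv2.resize(t[170:300,120:190],(420,780)[::1])
crop(t,120,170,70,130,'pics/c1.png',4.5)
crop(t,180,50,140,120,'pics/c2.png',5)
crop(s,230,120,140,120,'pics/c3.png',5)
E
```

```text
(no output)
```

View pics/c1.png

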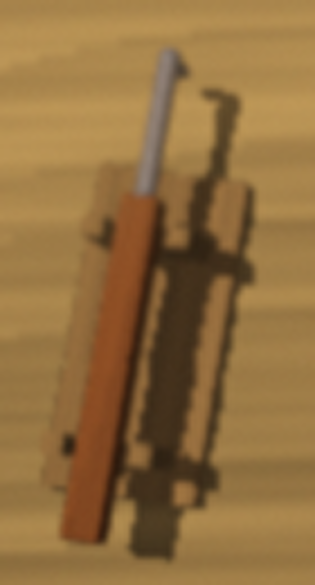

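View pics/c2.png

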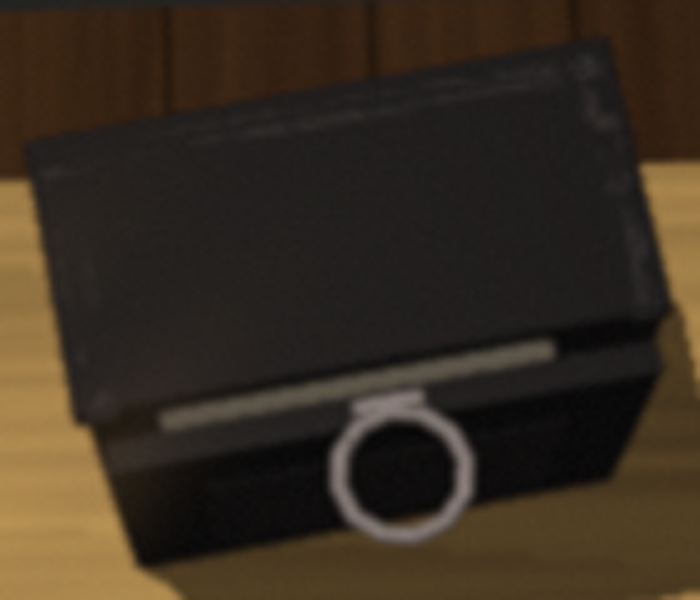

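View pics/c3.png

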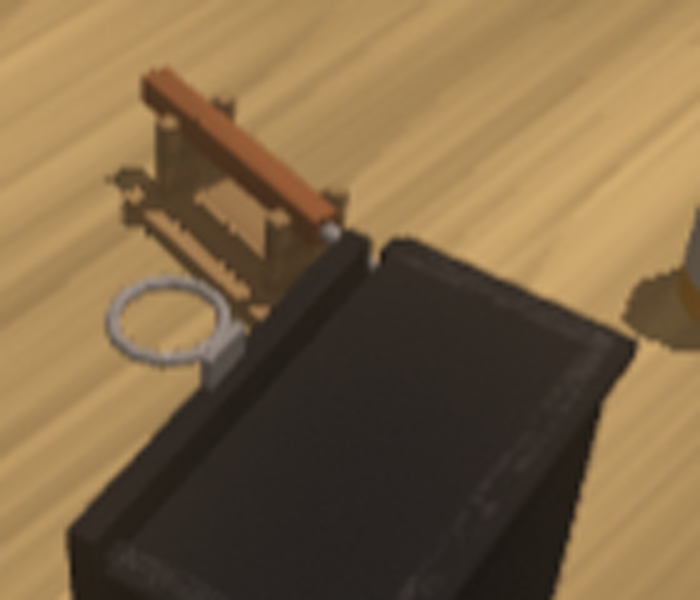

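c1 shows the handle's top face from a butt centre at (83,540) to a front centre at (140,198), with the rod end at (168,52). c2 shows the ring centre at (401,465) and the strip along the hinge from (160,420) to (556,348). c3 shows the ring centre at (168,320).

Run:
```python
from h import *
u1=lambda x,y:(120+(x+.5)/4.5-.5,170+(y+.5)/4.5-.5)
u2=lambda x,y:(180+(x+.5)/5-.5,50+(y+.5)/5-.5)
u3=lambda x,y:(230+(x+.5)/5-.5,120+(y+.5)/5-.5)
b=at_z('top',u1(83,540),88);f=at_z('top',u1(140,198),88);h=at_z('top',u1(168,52),81)
print(b,f,h,np.linalg.norm(f-b),np.linalg.norm((h-b)[:2]))
d=(f-b)/np.linalg.norm(f-b);print('grip',b+120*d,f-70*d,'yaw',np.arctan2(d[1],d[0]),np.arctan2(*(h-b)[1::-1]))
# scene check
for c in [(155,85),(330,215)]: print('scene',at_z('scene',u3(*c),88))
r=at_z('top',u2(401,465),265); print('ring',r, at_z('scene',u3(168,320),265), tri(ray('top',u2(401,465)),ray('scene',u3(168,320))))
p=at_z('top',u2(160,420),250);q=at_z('top',u2(556,348),250);e=p-q
p2=at_z('top',u2(75,420),250);q2=at_z('top',u2(665,312),250);e2=p2-q2
p3=at_z('top',u2(30,145),250);q3=at_z('top',u2(608,40),250);e3=p3-q3
for e in(e,e2,e3): print('hinge y dir yaw of x:',np.arctan2(-e[0],e[1]),np.linalg.norm(e))
```

```text
[384.74188696 261.23936143  88.        ] [568.15876411 232.6598743   88.        ] [651.66946911 219.41563166  81.        ] 185.63011045712895 270.1843046545983
grip [503.31114927 242.76424203  88.        ] [498.9933611  243.43702729  88.        ] yaw -0.154574137629317 -0.15542201059903601
scene [399.07713045 254.85125267  88.        ]
scene [573.92008823 237.24040995  88.        ]
ring [686.84012558 -37.10895744 265.        ] [686.77302525 -37.00716275 265.        ] (array([686.82449382, -37.0906163 , 265.08941972]), [np.float64(0.019444764607927947), np.float64(0.019444764607869962)])
hinge y dir yaw of x: 0.15909903448411855 177.43696961383964
hinge y dir yaw of x: 0.16076441244351586 265.11324198100783
hinge y dir yaw of x: 0.16537717156881426 267.11779453928887
```

```bash
cat > m.py <<'E'
from h import *
def rel(target,yaw,frm=None):
    """print tool-axes shift fractions to reach target xyz (mm, TCP) and yaw; frm=(x,y,z,yaw) commanded"""
    if frm is None:
        o=arm.get_obs();frm=[*o['tool_pos'],o['tool_rot'][2]]
    x,y,z,w=frm;d=np.array(target)-[x,y,z]
    tx=np.array([np.cos(w),np.sin(w),0]);ty=np.array([np.sin(w),-np.cos(w),0])
    print('frm',np.round(frm,3),'d',np.round([d@tx/200,d@ty/200,-d[2]/200,-(yaw-w)/np.pi],4))
E
python3 -c "
from m import *
rel([501.5,243.1,214.1],-.155,(305.57,-601.87,214.1,.47))"
python3 -m crank '[[[100,0.17,-0.2,0,0.04],[100,0.34,-0.4,0,0.08],[100,0.5,-0.6,0,0.12],[100,0.67,-0.8,0,0.16],[100,0.83,-1.0,0,0.199]]]'
```

```text
frm [ 3.0557e+02 -6.0187e+02  2.1410e+02  4.7000e-01] d [ 2.7868 -3.3231 -0.      0.1989]
t: 0.72
tool_pos: [363.0, -346.5, 213.6]
tool_rot: [-3.141, 0.0, -0.16]
contact_force: [0.9, -0.0, -0.2]
gripper_width: 88.0
```

```bash
python3 -c "
from m import *
rel([501.5,243.1,164.1],-.155)"
python3 -m crank '[[[100,0.04,-0.2,0,0],[100,0.08,-0.4,0,0],[100,0.12,-0.6,0,0],[100,0.16,-0.8,0,0],[100,0.2,-1.0,0,0]]]'
python3 -m crank '[[[100,0.04,-0.2,0,0],[100,0.08,-0.4,0,0],[100,0.12,-0.6,0,0],[100,0.16,-0.8,0,0],[100,0.2,-1.0,0,0]]]'
python3 -c "
from m import *
rel([501.5,243.1,164.1],-.155)"
```

```text
frm [ 3.62992e+02 -3.46476e+02  2.13647e+02 -1.60000e-01] d [ 2.1490e-01 -3.0205e+00  2.4770e-01 -1.5000e-03]
t: 1.35
tool_pos: [433.5, -155.6, 213.8]
tool_rot: [-3.141, 0.0, -0.155]
contact_force: [0.3, 0.8, -0.6]
gripper_width: 88.2
t: 1.98
tool_pos: [503.9, 35.8, 213.7]
tool_rot: [3.141, 0.001, -0.155]
contact_force: [-0.1, 0.3, -0.0]
gripper_width: 88.1
frm [ 5.03905e+02  3.57630e+01  2.13680e+02 -1.55000e-01] d [-1.7220e-01 -1.0224e+00  2.4790e-01 -1.0000e-04]
```

```bash
python3 -m crank '[[[100,-0.04,-0.25,0.05,0],[100,-0.08,-0.5,0.1,0],[100,-0.12,-0.75,0.15,0],[100,-0.172,-0.99,0.2,0],[100,-0.172,-0.99,0.2,0]]]'
python3 - <<'E'
from m import *
rel([501.5,243.1,56.3],-.155)
o=arm.get_obs();f=arm.grab_frame('wrist')[:,:,::-1]; cv2.imwrite('w1_raw.png',f);cv2.imwrite('pics/w1.png',cv2.resize(f,(800,600)))
np.save('w1.npy',np.r_[o['tool_pos'],o['tool_rot']])
E
```

```text
t: 2.6
tool_pos: [499.1, 237.8, 172.5]
tool_rot: [3.141, 0.003, -0.151]
contact_force: [1.2, 0.2, -0.6]
gripper_width: 88.0
frm [ 4.99125e+02  2.37836e+02  1.72499e+02 -1.51000e-01] d [ 0.0078 -0.0278  0.581   0.0013]
```

View pics/w1.png

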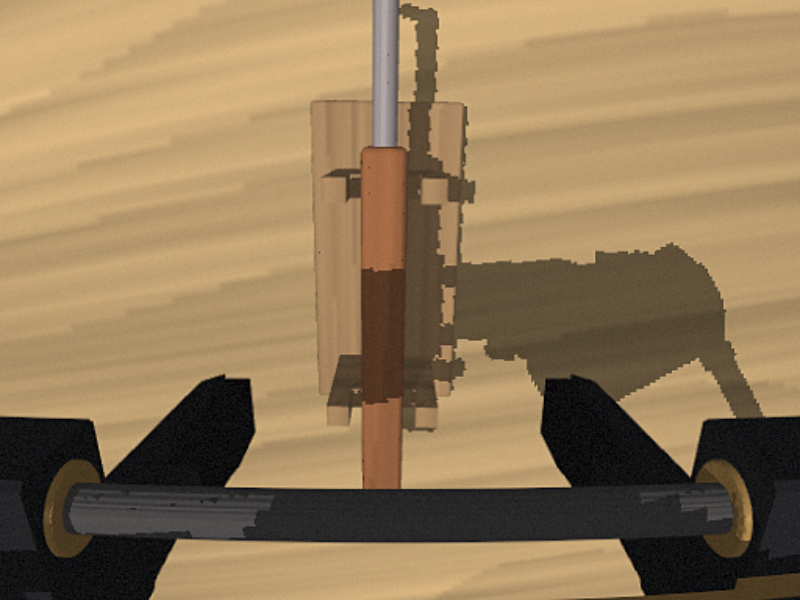

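The wrist view shows the handle running straight along the image. Its front end is at (384,149), it is centred on x≈383 at row 400, and both rest posts flank it.

Run:
```python
from m import *
v=np.load('w1.npy');o={'tool_pos':v[:3],'tool_rot':v[3:]}
u=lambda x,y:((x+.5)/1.5625-.5,(y+.5)/1.5625-.5)
f=at_z('wrist',u(384,150),88,o);b=at_z('wrist',u(383,400),88,o)
d=(f-b)/np.linalg.norm(f-b);print(f,b,np.arctan2(d[1],d[0]),'grip',f-70*d)
l=at_z('wrist',u(361,155),88,o);r=at_z('wrist',u(407,155),88,o);print(np.linalg.norm(l-r))
rel([501.5,243.1,56.3],-.155)
```

```text
[571.04344192 232.58519761  88.        ] [446.48576594 253.06889235  88.        ] -0.16299259399929605 grip [501.9712157  243.94422776  88.        ]
21.014703537318717
frm [ 4.99558e+02  2.36255e+02  1.72982e+02 -1.52000e-01] d [ 0.0044 -0.0353  0.5834  0.0009]
```

```bash
python3 -m crank '[[[100,0.004,-0.035,0.1,0.001],[100,0.004,-0.035,0.25,0.001],[100,0.004,-0.035,0.4,0.001],[100,0.004,-0.035,0.52,0.001],[100,0.004,-0.035,0.585,0.001]]]'
python3 -c "
from m import *
rel([501.5,243.5,56.3],-.157)"
```

```text
t: 3.28
tool_pos: [501.3, 240.4, 54.6]
tool_rot: [3.14, 0.003, -0.161]
contact_force: [-0.4, -0.1, -0.5]
gripper_width: 88.4
frm [ 5.01331e+02  2.40392e+02  5.46150e+01 -1.61000e-01] d [-0.0017 -0.0155 -0.0084 -0.0011]
```

```bash
python3 -m crank '[[[100,0,-0.012,0,0],[0,0,-0.012,0,0],[0,0,-0.012,0,0],[0,0,-0.012,0,0],[0,0,-0.012,0,0]]]'
python3 -m crank '[[[0,0,0,0,0],[0,0,0,0,0],[0,0,0,0,0],[0,0,0,0,0],[0,0,0,0,0]]]'
python3 -c "
from m import *
rel([501.5,243.5,56.3],-.157)"
```

```text
t: 3.9
tool_pos: [503.1, 244.7, 57.6]
tool_rot: [-3.141, -0.001, -0.158]
contact_force: [0.4, 0.1, 0.0]
gripper_width: 50.0
t: 4.53
tool_pos: [502.9, 244.5, 57.1]
tool_rot: [3.142, 0.0, -0.159]
contact_force: [0.7, -0.1, 0.0]
gripper_width: 21.2
frm [ 5.02855e+02  2.44542e+02  5.70760e+01 -1.59000e-01] d [-0.0059  0.0062  0.0039 -0.0005]
```

Gripped, with the opening at 21 mm. Next I'll lift.

```bash
python3 -m crank '[[[0,0,0,-0.1,0],[0,0,0,-0.3,0],[0,0,0,-0.5,0],[0,0,0,-0.7,0],[0,0,0,-0.9,0]]]'
python3 -m crank '[[[0,0,0,-0.15,0],[0,0,0,-0.3,0],[0,0,0,-0.4,0],[0,0,0,-0.4,0],[0,0,0,-0.4,0]]]'
python3 - <<'E'
from m import *
rel([501.5,243.1,56.3],-.155)
o=arm.get_obs();f=arm.grab_frame('wrist')[:,:,::-1]; cv2.imwrite('w2_raw.png',f);cv2.imwrite('pics/w2.png',cv2.resize(f,(800,600)))
np.save('w2.npy',np.r_[o['tool_pos'],o['tool_rot']])
f=arm.grab_frame('scene')[:,:,::-1]; cv2.imwrite('s2_raw.png',f);cv2.imwrite('pics/s2.png',cv2.resize(f,(800,600)))
E
```

```text
t: 5.15
tool_pos: [502.3, 244.2, 237.6]
tool_rot: [3.141, 0.001, -0.159]
contact_force: [1.1, 0.4, -2.0]
gripper_width: 21.4
t: 5.78
tool_pos: [502.2, 244.2, 315.4]
tool_rot: [3.14, 0.002, -0.159]
contact_force: [-1.0, -0.5, -2.3]
gripper_width: 21.5
frm [ 5.02234e+02  2.44215e+02  3.15432e+02 -1.59000e-01] d [-2.7000e-03  6.1000e-03  1.2957e+00 -1.1000e-03]
```

View pics/w2.png

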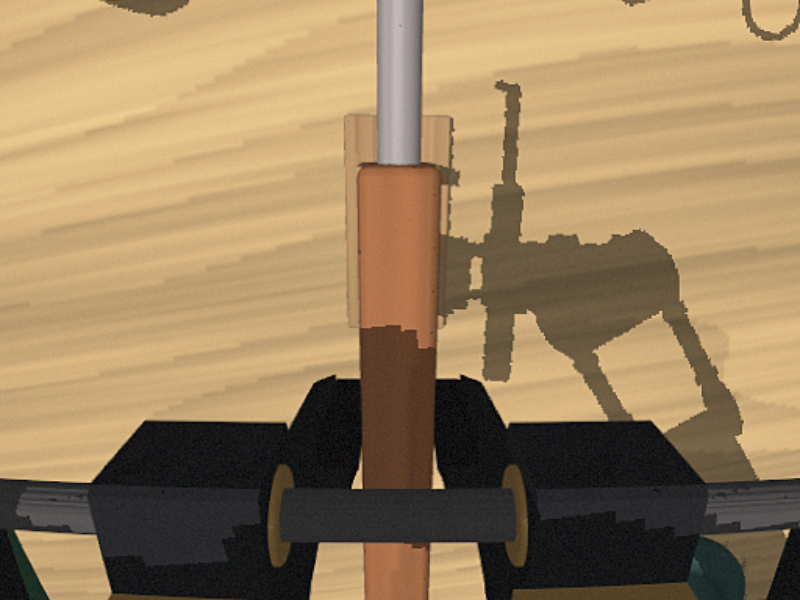

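View pics/s2.png

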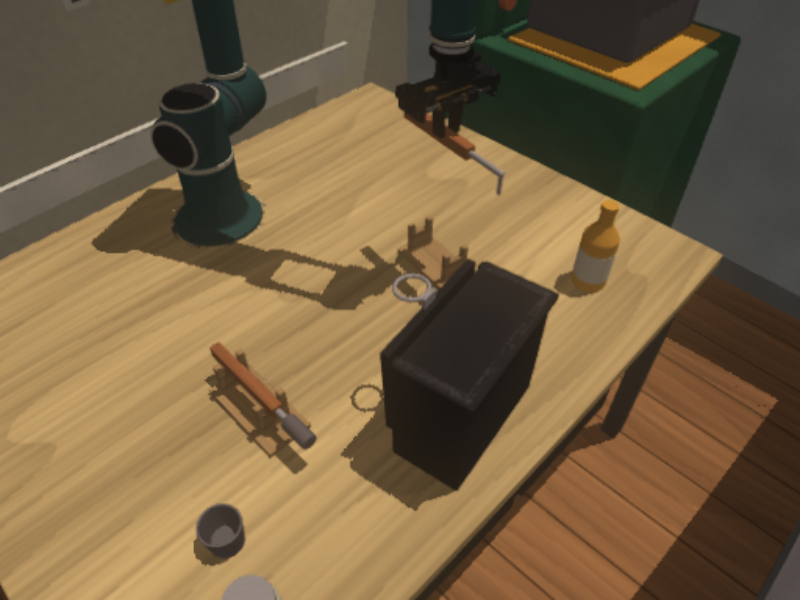

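The wrist view shows the pole held straight between the pads. In the scene view the hook leg runs from (503,176) to its tip at (499,193). I'll check its level against a prediction.

Run:
```python
from m import *
v=np.load('w2.npy');o={'tool_pos':v[:3],'tool_rot':v[3:]}
T=v[:3];y=-.159;d=np.array([np.cos(y),np.sin(y),0])
a=T+[0,0,18.7]
for n,X in(('top of leg',a+150*d),('tip',a+150*d-[0,0,44]),('front handle top',a+70*d+[0,0,13])):
  print(n,X,'scene',proj('scene',X)*1.5625,'wrist',proj('wrist',X,o)*1.5625)
s=cv2.imread('s2_raw.png');crop(s,260,60,80,80,'pics/c4.png',7)
```

```text
top of leg [650.34188734 220.4650997  334.1322591 ] scene [499.73351175 173.21842304] wrist [ 395.9225213  -159.35678458]
tip [650.34188734 220.4650997  290.1322591 ] scene [496.89711505 193.9096253 ] wrist [395.94724451 -91.01042367]
front handle top [571.3509987  233.13157168 347.1322591 ] scene [469.86513266 146.2817323 ] wrist [396.05259709 168.31976341]
```

View pics/c4.png

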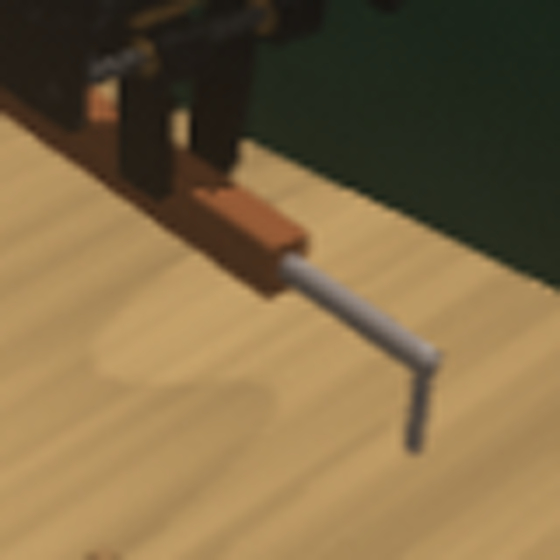

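```bash
python3 -m crank '[[[0,0.03,0.15,0,-0.02],[0,0.08,0.35,0,-0.05],[0,0.14,0.6,0,-0.08],[0,0.2,0.8,0,-0.101],[0,0.21,0.9,0,-0.101]]]'
python3 -c "
from m import *
rel([538.7,-61,315],.16)"
```

```text
t: 6.5
tool_pos: [515.5, 57.9, 315.6]
tool_rot: [3.141, 0.002, 0.157]
contact_force: [-0.1, 0.2, -1.9]
gripper_width: 21.4
frm [5.15481e+02 5.79460e+01 3.15618e+02 1.57000e-01] d [ 0.0215  0.6056  0.0031 -0.0009]
```

```bash
python3 -m crank '[[[0,0.005,0.15,0,0],[0,0.01,0.3,0,0],[0,0.016,0.45,0,0],[0,0.022,0.56,0,0],[0,0.022,0.609,0,0]]]'
python3 -m crank '[[[0,0,0,0,0],[0,0,0,0,0],[0,0,0,0,0],[0,0,0,0,0],[0,0,0,0,0]]]'
python3 - <<'E'
from m import *
rel([538.7,-61,315],.16)
o=arm.get_obs()
np.save('w3.npy',np.r_[o['tool_pos'],o['tool_rot']])
for n in('scene','top'):
  f=arm.grab_frame(n)[:,:,::-1]; cv2.imwrite(n+'3_raw.png',f)
  if n=='scene':crop(f,220,120,120,90,'pics/c5.png',6)
  else: crop(f,200,90,120,90,'pics/c6.png',6)
v=o['tool_pos'];y=.16;d=np.array([np.cos(y),np.sin(y),0]);a=v+[0,0,18.7]
X=a+150*d
for n in('scene','top'):
  off=np.array((220,120) if n=='scene' else (200,90))
  print(n,'legtop',(proj(n,X)-off)*6,'tip',(proj(n,X-[0,0,44])-off)*6,'ring',(proj(n,[686.8,-37.1,265])-off)*6)
E
```

```text
t: 7.12
tool_pos: [539.1, -60.4, 315.7]
tool_rot: [-3.141, 0.002, 0.157]
contact_force: [-1.4, 0.6, -2.1]
gripper_width: 21.6
t: 7.75
tool_pos: [539.6, -59.1, 317.2]
tool_rot: [3.142, -0.0, 0.159]
contact_force: [0.4, -0.4, -2.3]
gripper_width: 21.4
frm [ 5.39559e+02 -5.91000e+01  3.17228e+02  1.59000e-01] d [-0.0057  0.0087  0.0111 -0.0002]
scene legtop [267.10608149 250.04997302] tip [265.02552781 332.55509387] ring [259.09006599 381.74747773]
top legtop [358.37062561 248.45254278] tip [355.19893795 289.98896406] ring [358.77903993 315.70800682]
```

View pics/c5.png

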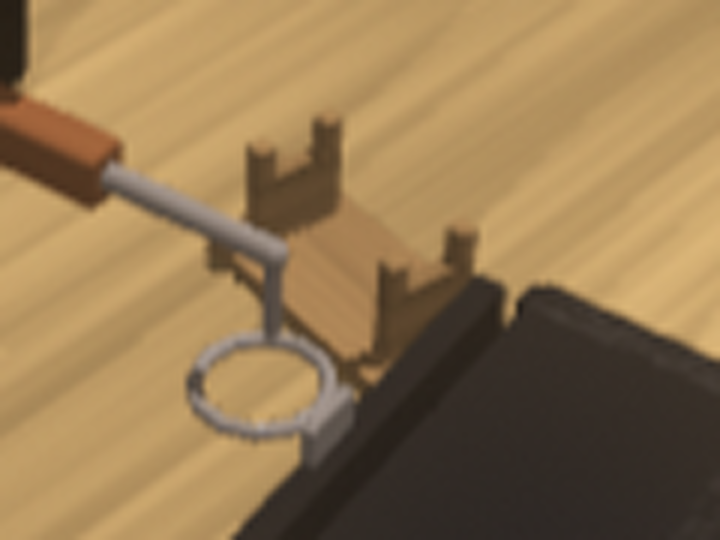

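View pics/c6.png

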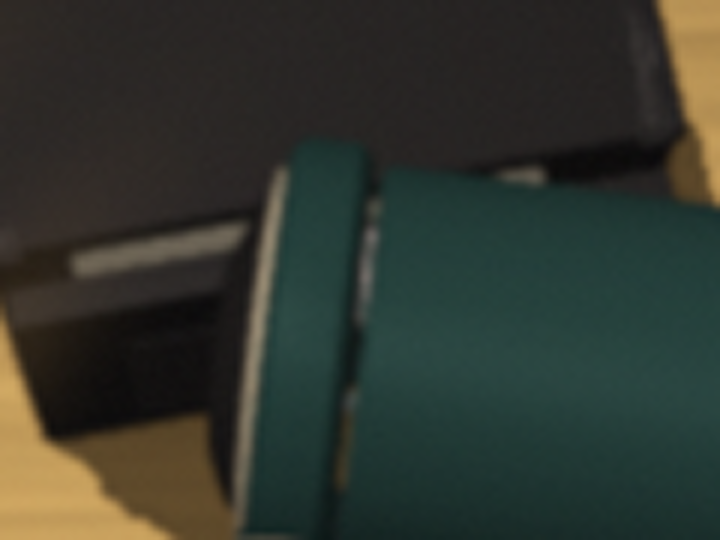

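The scene crop shows the hook tip at (272,338), just above the ring at about (260,384), so it is within 3 mm of prediction. The arm blocks the top view. I'll nudge by a few mm and lower.

```bash
python3 -m crank '[[[0,-0.015,0.012,0,0],[0,-0.015,0.012,0.06,0],[0,-0.015,0.012,0.13,0],[0,-0.015,0.012,0.2,0],[0,-0.015,0.012,0.265,0]]]'
python3 -m crank '[[[0,0,0,0,0],[0,0,0,0,0],[0,0,0,0,0],[0,0,0,0,0],[0,0,0,0,0]]]'
python3 - <<'E'
from m import *
rel([538.7,-61,263.3],.16)
print(arm.get_obs()['contact_force'])
f=arm.grab_frame('scene')[:,:,::-1]; cv2.imwrite('scene4_raw.png',f)
crop(f,220,120,120,90,'pics/c7.png',6)
E
```

```text
t: 8.48
tool_pos: [536.5, -62.2, 262.4]
tool_rot: [-3.141, 0.001, 0.159]
contact_force: [-0.5, 0.1, -2.6]
gripper_width: 21.6
t: 9.1
tool_pos: [537.1, -62.3, 264.5]
tool_rot: [3.141, -0.001, 0.159]
contact_force: [0.7, 0.2, -2.9]
gripper_width: 21.3
frm [ 5.3715e+02 -6.2313e+01  2.6450e+02  1.5900e-01] d [ 0.0087 -0.0053  0.006  -0.0004]
[ 0.6800883   0.23862712 -2.87310952]
```

View pics/c7.png

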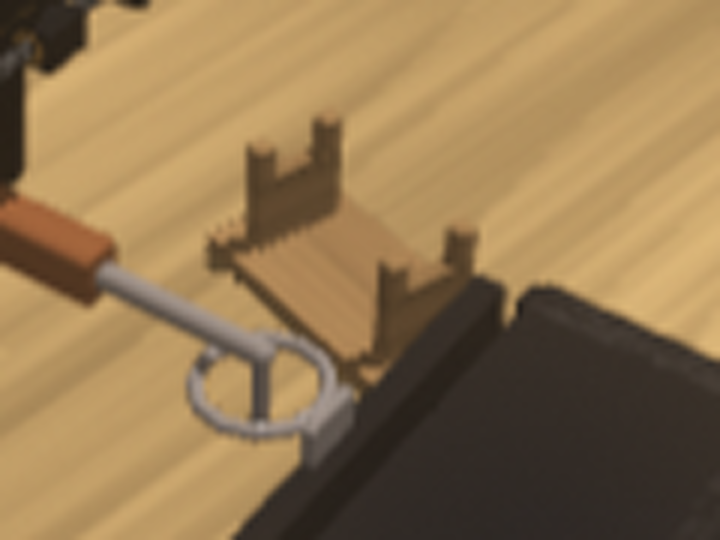

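The hook is in the ring: the leg runs from (262,360) to (262,425), inside the wire. Next I'll pull along the arc that the near wire follows.

```bash
python3 -m crank '[[[0,-0.05,0,0,0],[0,-0.0975,0,0,0],[0,-0.148,0,0.02,0],[0,-0.198,0,0.04,0],[0,-0.246,0,0.064,0]]]'
python3 - <<'E'
from m import *
f=arm.grab_frame('scene')[:,:,::-1]; cv2.imwrite('scene5_raw.png',f)
crop(f,180,100,160,120,'pics/c8.png',5)
E
```

```text
t: 9.78
tool_pos: [487.9, -70.2, 251.1]
tool_rot: [3.141, -0.001, 0.159]
contact_force: [3.2, -0.1, -2.8]
gripper_width: 20.9
```

View pics/c8.png

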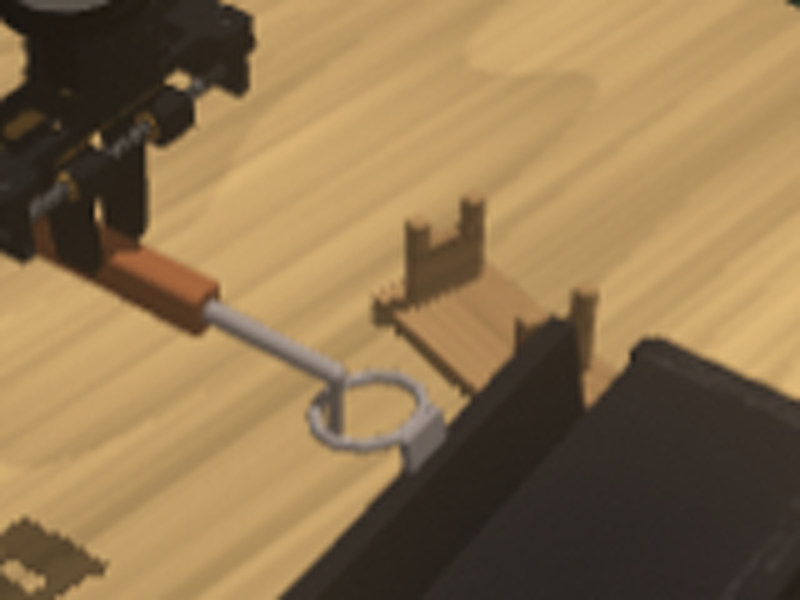

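The hatch is opening, the hook is still in the ring, and the pull is about 3 N. I'll continue.

```bash
python3 -m crank '[[[0,-0.048,0,0.026,0],[0,-0.094,0,0.055,0],[0,-0.139,0,0.085,0],[0,-0.182,0,0.118,0],[0,-0.223,0,0.153,0]]]'
python3 -m crank '[[[0,-0.04,0,0.037,0],[0,-0.078,0,0.075,0],[0,-0.113,0,0.116,0],[0,-0.147,0,0.158,0],[0,-0.184,0,0.211,0]]]'
python3 - <<'E'
from m import *
f=arm.grab_frame('scene')[:,:,::-1]; cv2.imwrite('scene6_raw.png',f)
crop(f,160,100,160,120,'pics/c9.png',5)
E
```

```text
t: 10.45
tool_pos: [443.9, -77.1, 220.2]
tool_rot: [-3.142, -0.0, 0.159]
contact_force: [4.6, 1.5, -3.4]
gripper_width: 21.2
t: 11.08
tool_pos: [411.3, -82.9, 179.0]
tool_rot: [3.14, -0.009, 0.158]
contact_force: [20.6, 4.5, -7.7]
gripper_width: 21.6
```

View pics/c9.png

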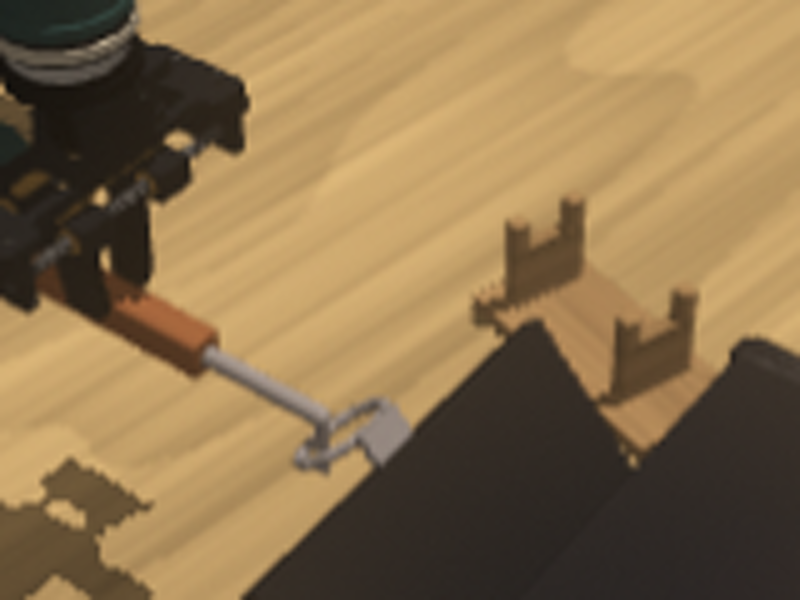

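Run:
```python
from m import *
c,s=np.cos(.16),np.sin(.16);ring=np.array([686.8,-37.1,265])
ex=np.array([c,s,0]);ez=np.array([0,0,1]);H=ring+45*ex-205*ez
off=np.array([160,100])
for th in(.55,.6,.65,.7):
  X=ex*np.cos(th)+ez*np.sin(th);Z=-ex*np.sin(th)+ez*np.cos(th)
  r=H-45*X+205*Z
  print(th,r.round(1),'ctr',((proj('scene',r)-off)*5).round(),'near',((proj('scene',r-28*X)-off)*5).round(), 'stem',((proj('scene',r+28*X)-off)*5).round())
o=arm.get_obs();print(o['tool_pos'],o['contact_force'],o['tool_rot'])
d=ex;hk=o['tool_pos']+150*d+[0,0,18.7]
print('leg',(proj('scene',hk)-off)*5,(proj('scene',hk-[0,0,44])-off)*5)
```

```text
0.55 [587.6 -53.1 211.2] ctr [357. 412.] near [323. 413.] stem [393. 411.]
0.6 [580.3 -54.3 203.8] ctr [347. 417.] near [315. 420.] stem [381. 413.]
0.65 [573.4 -55.4 196. ] ctr [337. 422.] near [307. 427.] stem [369. 416.]
0.7 [566.9 -56.5 187.8] ctr [328. 427.] near [300. 434.] stem [358. 420.]
[411.03609652 -82.65570638 177.94430243] [15.25366135  2.23433405 -7.53292716] [ 3.14087862 -0.00934293  0.15795904]
leg [314.76778188 410.65070918] [319.18278864 467.08670957]
```

Run:
```python
from m import *
f=arm.grab_frame('scene')[:,:,::-1]; cv2.imwrite('scene7_raw.png',f)
crop(f,205,165,60,45,'pics/c10.png',13)
t=arm.grab_frame('top')[:,:,::-1]; cv2.imwrite('top7_raw.png',t);crop(t,180,80,140,105,'pics/c11.png',5.5)
```

```text
(no output)
```

View pics/c10.png

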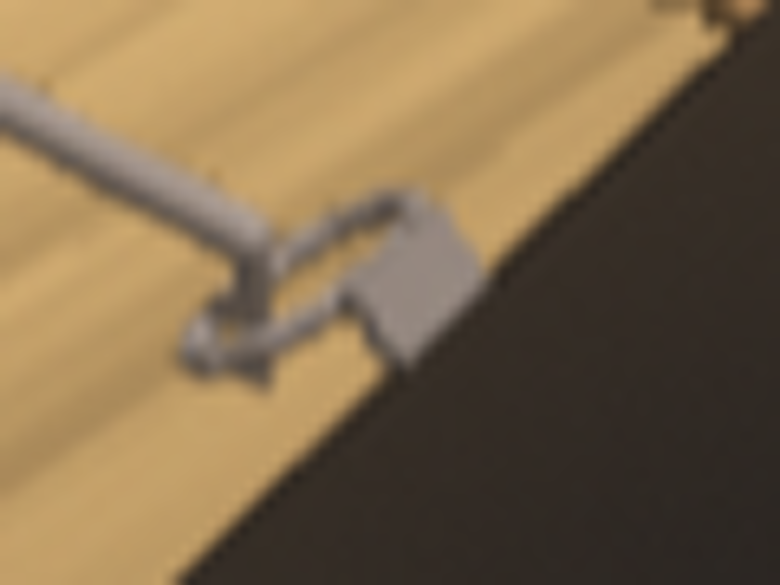

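View pics/c11.png

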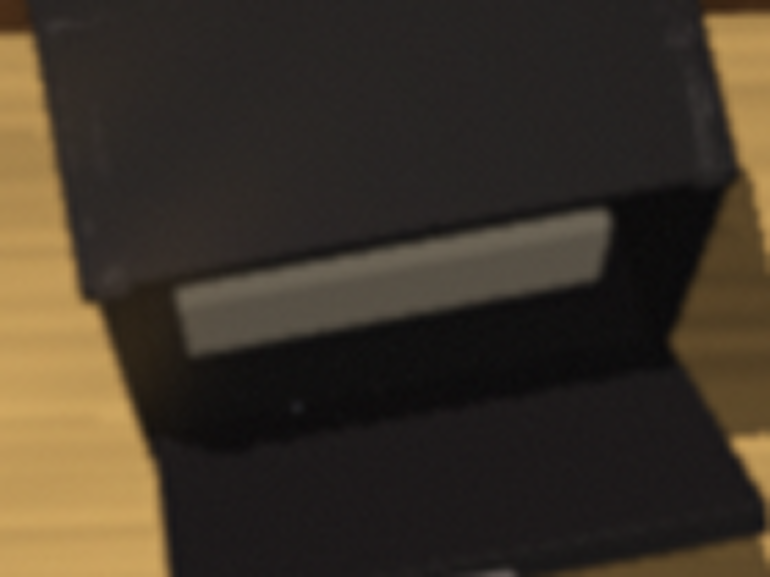

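Run:
```python
from m import *
from scipy.optimize import minimize_scalar
c,s=np.cos(.16),np.sin(.16);ring=np.array([686.8,-37.1,265])
ex=np.array([c,s,0]);ez=np.array([0,0,1]);ey=np.cross(ez,ex);H=ring+45*ex-205*ez
def rot(P,th):
  v=P-H;a,b,z=v@ex,v@ey,v[2]
  X=ex*np.cos(th)+ez*np.sin(th);Z=-ex*np.sin(th)+ez*np.cos(th)
  return H+a*X+b*ey+z*Z
for z in (245,250,255):
  P=at_z('top',(180+655/5,50+370/5),z)
  uv=np.array([180+762/5.5,80+530/5.5])
  r=minimize_scalar(lambda t:np.linalg.norm(proj('top',rot(P,t))-uv),bounds=(0,1),method='bounded')
  print(z,P,(P-H)@ex,r.x,r.fun, [proj('top',rot(P,t)).round(1) for t in (.6,.7)],uv)
# ring edges in scene
o2=lambda x,y:(205+x/13,165+y/13)
for th in(.6,.65,.7,.75):
  n=rot(ring-28*ex,th);m=rot(ring+28*ex,th); print(th,(proj('scene',n)-[205,165])*13,(proj('scene',m)-[205,165])*13)
print((proj('scene',rot(ring,0))))
```

```text
245 [ 732.87639004 -152.83771931  245.        ] -17.951256507063018 0.6581243895709081 0.026108022779192237 [array([318.2, 172.2]), array([318.7, 179.2])] [318.54545455 176.36363636]
250 [ 731.08137881 -152.05120085  250.        ] -19.598033862977886 0.6356173130498893 0.02920875107186272 [array([318.4, 173.7]), array([318.9, 180.9])] [318.54545455 176.36363636]
255 [ 729.28636757 -151.2646824   255.        ] -21.244811218892742 0.6144078971560243 0.08093854072940901 [array([318.5, 175.3]), array([319. , 182.6])] [318.54545455 176.36363636]
0.6 [233.1909615  246.45714975] [404.54889639 229.32505819]
0.65 [212.61469495 264.56253614] [374.85178539 237.02283295]
0.7 [194.13315484 284.2445676 ] [347.01729864 246.62509636]
0.75 [177.74173132 305.41536665] [321.08122032 258.06096718]
[263.18167767 183.62457962]
```

Run:
```python
from m import *
c,s=np.cos(.16),np.sin(.16);ring=np.array([686.8,-37.1,265])
ex=np.array([c,s,0]);ez=np.array([0,0,1]);ey=np.cross(ez,ex);H=ring+45*ex-205*ez
def rot(P,th):
  v=P-H;a,b,z=v@ex,v@ey,v[2]
  X=ex*np.cos(th)+ez*np.sin(th);Z=-ex*np.sin(th)+ez*np.cos(th)
  return H+a*X+b*ey+z*Z
im=cv2.imread('pics/c10.png')
out=[]
for th in(.6,.65,.7):
  g=im.copy()
  pts=[(proj('scene',rot(ring+28*np.cos(p)*ex+28*np.sin(p)*ey,th))-[205,165]+.5)*13 for p in np.linspace(0,6.28,60)]
  cv2.polylines(g,[np.array(pts).astype(int)],True,(0,255,0),1)
  out.append(cv2.resize(g[100:480,100:560],None,fx=.57,fy=.57))
cv2.imwrite('pics/c12.png',np.hstack(out))
```

```text
(no output)
```

View pics/c12.png

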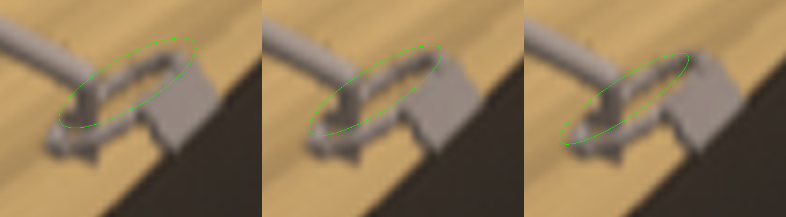

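```bash
python3 -m crank '[[[0,-0.005,0,0.01,0],[0,-0.01,0,0.02,0],[0,-0.01,0,0.03,0],[0,-0.01,0,0.03,0],[0,-0.01,0,0.03,0]]]'
python3 - <<'E'
from m import *
f=arm.grab_frame('scene')[:,:,::-1]; cv2.imwrite('scene8_raw.png',f)
g=cv2.imread('scene7_raw.png')
crop(np.hstack([g[165:210,205:265],f[165:210,205:265]]),0,0,120,45,'pics/c13.png',6.6)
print(arm.get_obs()['contact_force'])
E
```

```text
t: 11.85
tool_pos: [410.5, -83.2, 174.4]
tool_rot: [3.14, -0.011, 0.158]
contact_force: [12.5, 1.9, -2.7]
gripper_width: 21.4
[12.50805607  1.55661801 -3.86375762]
```

View pics/c13.png

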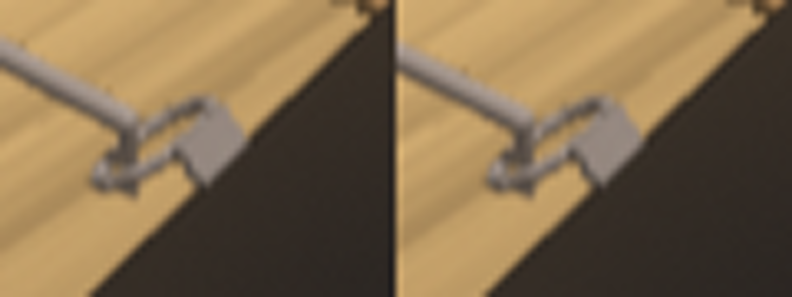

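The hatch no longer moves under a pull of 12–20 N, well above the 2–4 N the hinge takes, so it is at its stop. I'll centre the leg in the ring and lift it out.

```bash
python3 -m crank '[[[0,0.025,0,0,0],[0,0.05,0,0,0],[0,0.07,0,0,0],[0,0.07,0,0,0],[0,0.07,0,0,0]]]'
python3 - <<'E'
from m import *
f=arm.grab_frame('scene')[:,:,::-1]; cv2.imwrite('scene9_raw.png',f)
crop(f,205,165,60,45,'pics/c14.png',13)
print(arm.get_obs()['contact_force'])
E
```

```text
t: 12.52
tool_pos: [419.4, -81.0, 172.2]
tool_rot: [-3.141, 0.001, 0.159]
contact_force: [-0.5, 0.4, -2.4]
gripper_width: 21.5
[ 0.02452138  0.14541478 -2.38840125]
```

View pics/c14.png

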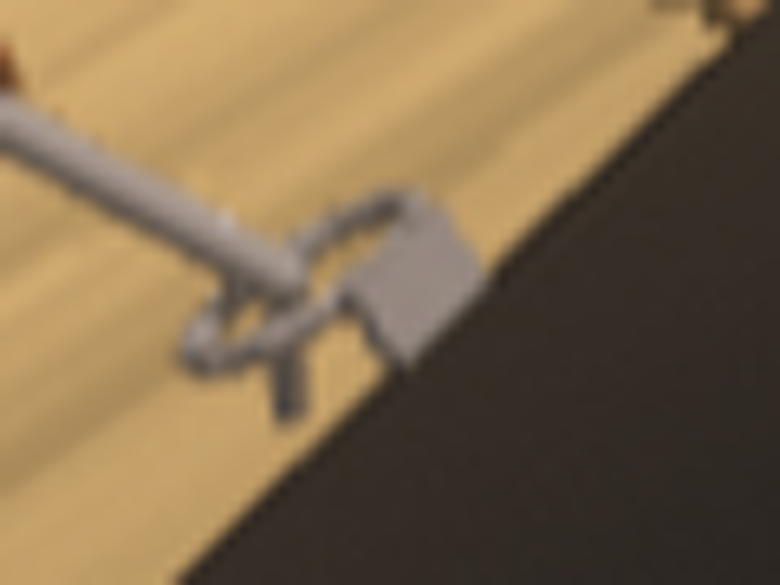

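The hook is clear of the wire and centred at (290,320), and the contact force is only the pole's weight. I'll lift.

```bash
python3 -m crank '[[[0,0,0,-0.05,0],[0,0,0,-0.12,0],[0,0,0,-0.2,0],[0,0,0,-0.28,0],[0,0,0,-0.36,0]]]'
python3 -m crank '[[[0,0,0,-0.1,0],[0,0,0,-0.2,0],[0,0,0,-0.2,0],[0,0,0,-0.2,0],[0,0,0,-0.2,0]]]'
python3 - <<'E'
from m import *
f=arm.grab_frame('scene')[:,:,::-1]; cv2.imwrite('scene10_raw.png',f)
crop(f,160,100,160,120,'pics/c15.png',5)
o=arm.get_obs();print(o['contact_force'])
v=o['tool_pos'];y=o['tool_rot'][2];d=np.array([np.cos(y),np.sin(y),0]);X=v+[0,0,18.7]+150*d
off=np.array([160,100]);print((proj('scene',X)-off+.5)*5,(proj('scene',X-[0,0,44])-off+.5)*5)
E
```

```text
t: 13.2
tool_pos: [420.1, -81.1, 246.1]
tool_rot: [3.141, -0.001, 0.159]
contact_force: [-0.6, 0.4, -1.6]
gripper_width: 21.1
t: 13.82
tool_pos: [419.2, -80.9, 283.4]
tool_rot: [-3.141, 0.002, 0.159]
contact_force: [0.1, 0.0, -2.6]
gripper_width: 21.3
[ 0.10997671  0.49960111 -2.04621893]
[319.05084216 269.5236903 ] [323.69361484 334.62318954]
```

View pics/c15.png

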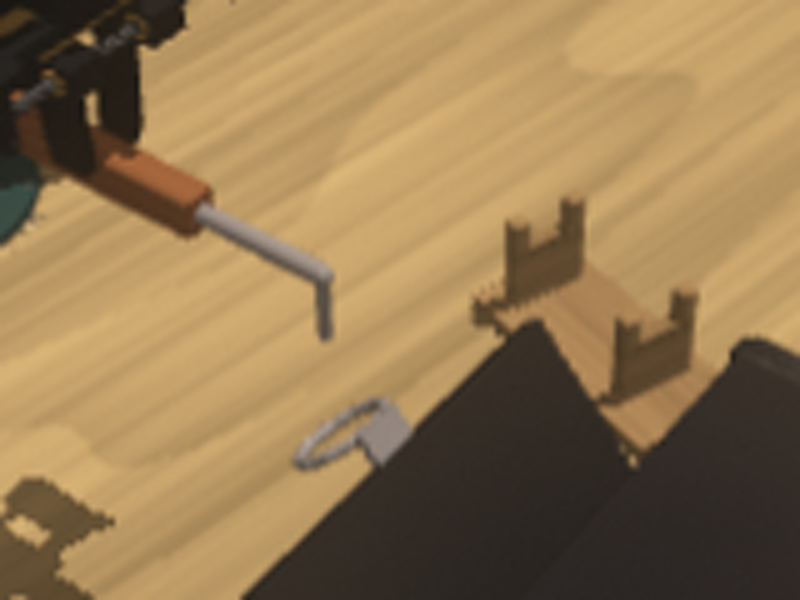

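```bash
python3 -m crank '[[[0,0.05,-0.15,0,0.02],[0,0.13,-0.35,0,0.05],[0,0.22,-0.6,0,0.08],[0,0.32,-0.8,0,0.101],[0,0.38,-0.95,0,0.101]]]'
python3 -m crank '[[[0,0,0,0,0],[0,0,0,0,0],[0,0,0,0,0],[0,0,0,0,0],[0,0,0,0,0]]]'
python3 -c "
from m import *
rel([502.7,244.5,57],-.159)"
```

```text
t: 14.5
tool_pos: [464.8, 120.4, 283.7]
tool_rot: [3.141, 0.001, -0.158]
contact_force: [-0.5, -1.1, -2.3]
gripper_width: 21.5
t: 15.12
tool_pos: [464.9, 118.0, 284.6]
tool_rot: [-3.142, -0.0, -0.16]
contact_force: [0.4, -0.8, -1.9]
gripper_width: 21.5
frm [ 4.64869e+02  1.18020e+02  2.84640e+02 -1.60000e-01] d [ 8.6300e-02 -6.5440e-01  1.1382e+00 -2.0000e-04]
```

```bash
python3 -m crank '[[[0,0.02,-0.16,0.05,0],[0,0.045,-0.33,0.15,0],[0,0.066,-0.5,0.3,0],[0,0.086,-0.652,0.45,0],[0,0.086,-0.652,0.6,0]]]'
python3 -m crank '[[[0,0,0,0,0],[0,0,0,0,0],[0,0,0,0,0],[0,0,0,0,0],[0,0,0,0,0]]]'
python3 - <<'E'
from m import *
rel([502.7,244.5,57],-.159)
o=arm.get_obs();print(o['contact_force'])
f=arm.grab_frame('wrist')[:,:,::-1]; cv2.imwrite('w5_raw.png',f);cv2.imwrite('pics/w5.png',cv2.resize(f,(800,600)))
f=arm.grab_frame('scene')[:,:,::-1];crop(f,230,60,120,120,'pics/c16.png',5)
v=o['tool_pos'];y=o['tool_rot'][2];d=np.array([np.cos(y),np.sin(y),0]);X=v+[0,0,18.7]+150*d
off=np.array([230,60]);print((proj('scene',X)-off+.5)*5,(proj('scene',X-[0,0,44])-off+.5)*5)
print('front handle wrist',proj('wrist',v+[0,0,18.7+13]+70*d,o)*1.5625)
E
```

```text
t: 15.75
tool_pos: [503.1, 246.4, 163.7]
tool_rot: [-3.141, -0.001, -0.157]
contact_force: [-1.1, -0.1, -2.4]
gripper_width: 21.4
t: 16.38
tool_pos: [502.8, 244.7, 165.4]
tool_rot: [-3.141, -0.001, -0.159]
contact_force: [0.2, 0.4, -2.1]
gripper_width: 21.3
frm [ 5.02829e+02  2.44653e+02  1.65358e+02 -1.59000e-01] d [-5.000e-04  9.000e-04  5.418e-01  1.000e-04]
[ 0.18118041  0.40151064 -2.09961431]
[423.70582877 468.78937391] [415.96844321 524.00566628]
front handle wrist [395.64191632 167.83623531]
```

View pics/w5.png

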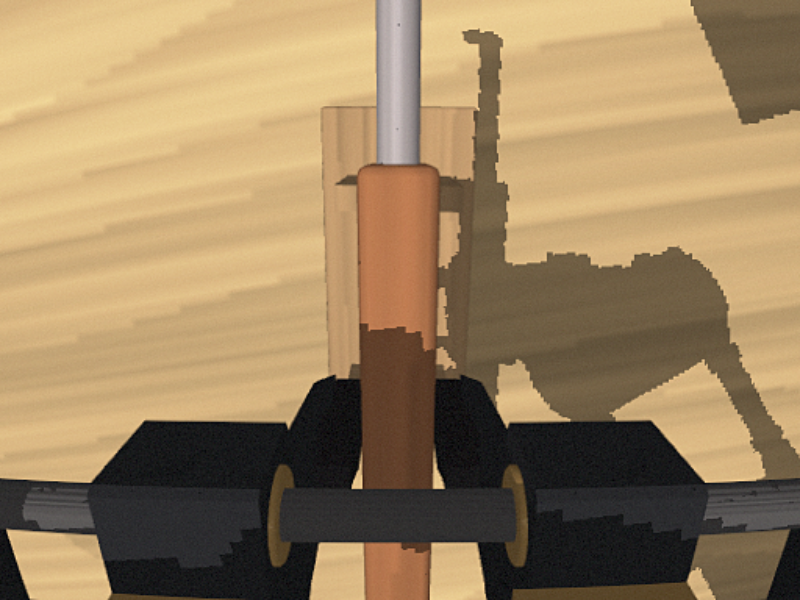

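View pics/c16.png

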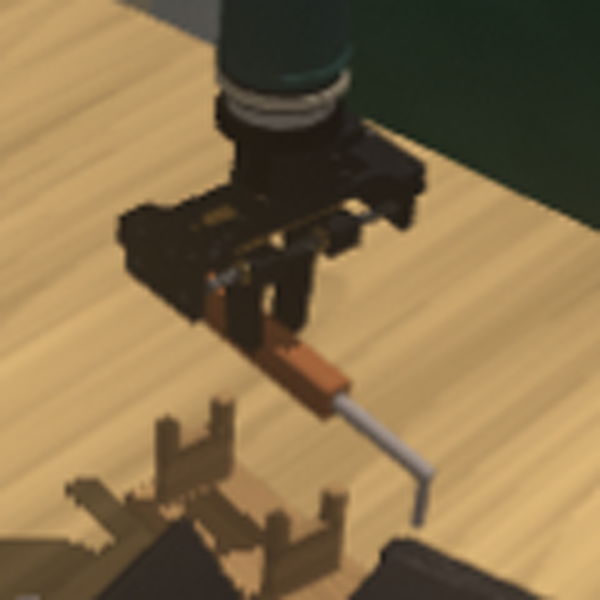

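The pole is still level in the grip, its handle end is at (398,165) as predicted, and it sits over its rests. I'll lower it slowly.

```bash
python3 -m crank '[[[0,0,0,0.1,0],[0,0,0,0.2,0],[0,0,0,0.29,0],[0,0,0,0.36,0],[0,0,0,0.42,0]]]'
python3 -m crank '[[[0,0,0,0.04,0],[0,0,0,0.07,0],[0,0,0,0.09,0],[0,0,0,0.105,0],[0,0,0,0.115,0]]]'
python3 -m crank '[[[0,0,0,0,0],[0,0,0,0,0],[0,0,0,0,0],[0,0,0,0,0],[0,0,0,0,0]]]'
```

```text
t: 17.1
tool_pos: [502.2, 244.5, 79.3]
tool_rot: [3.141, 0.001, -0.159]
contact_force: [0.2, -0.0, -1.3]
gripper_width: 21.8
t: 17.73
tool_pos: [502.6, 244.8, 57.7]
tool_rot: [-3.141, -0.0, -0.159]
contact_force: [-0.8, -0.2, -0.8]
gripper_width: 21.3
t: 18.35
tool_pos: [502.6, 244.7, 57.7]
tool_rot: [-3.141, -0.0, -0.159]
contact_force: [0.5, -0.1, -0.5]
gripper_width: 21.3
```

```bash
python3 -m crank '[[[0,0,0,0.003,0],[15,0,0,0.003,0],[50,0,0,0.003,0],[100,0,0,0.003,0],[100,0,0,0.003,0]]]'
python3 -m crank '[[[100,0,0,0,0],[100,0,0,0,0],[100,0,0,0,0],[100,0,0,0,0],[100,0,0,0,0]]]'
python3 - <<'E'
from m import *
f=arm.grab_frame('wrist')[:,:,::-1];cv2.imwrite('pics/w6.png',cv2.resize(f,(800,600)))
E
```

```text
t: 18.98
tool_pos: [502.4, 244.6, 56.8]
tool_rot: [3.142, 0.0, -0.159]
contact_force: [0.2, -0.1, 0.3]
gripper_width: 49.2
t: 19.6
tool_pos: [502.4, 244.6, 56.9]
tool_rot: [-3.142, -0.0, -0.159]
contact_force: [0.5, 0.8, 0.5]
gripper_width: 88.0
```

View pics/w6.png

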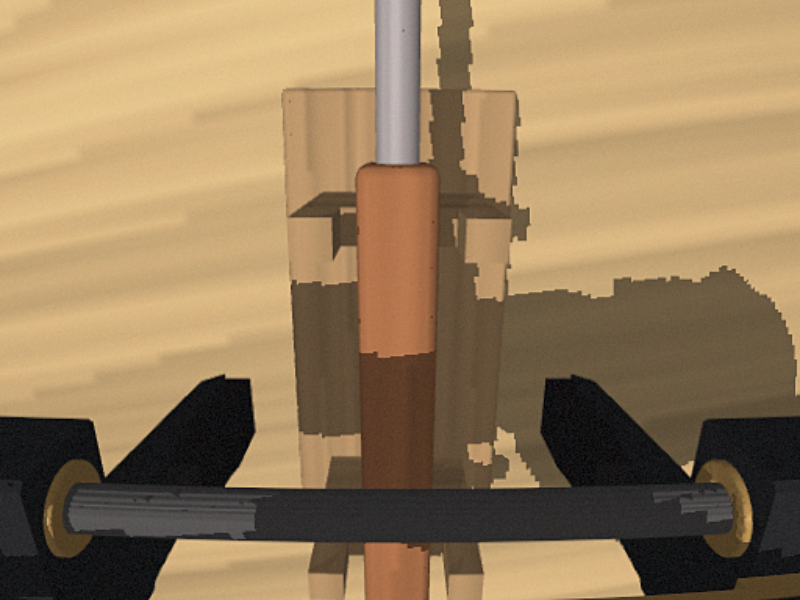

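The pole lies in both slots and the fingers are clear on either side. I'll lift straight up.

```bash
python3 -m crank '[[[100,0,0,-0.1,0],[100,0,0,-0.25,0],[100,0,0,-0.45,0],[100,0,0,-0.65,0],[100,0,0,-0.85,0]]]'
python3 -m crank '[[[100,0,-0.2,-0.1,0],[100,0,-0.3,-0.1,0],[100,0,-0.3,-0.1,0],[100,0,-0.3,-0.1,0],[100,0,-0.3,-0.1,0]]]'
python3 - <<'E'
from m import *
for n in('scene','top'):
  f=arm.grab_frame(n)[:,:,::-1];cv2.imwrite(n+'11_raw.png',f);cv2.imwrite(f'pics/{n}11.png',cv2.resize(f,(800,600)))
E
```

```text
t: 20.27
tool_pos: [502.3, 244.6, 228.2]
tool_rot: [-3.142, -0.0, -0.159]
contact_force: [-0.1, -0.0, -0.4]
gripper_width: 88.4
t: 20.9
tool_pos: [511.2, 302.7, 245.4]
tool_rot: [3.14, 0.002, -0.159]
contact_force: [0.3, -0.0, 0.5]
gripper_width: 87.8
```

View pics/scene11.png

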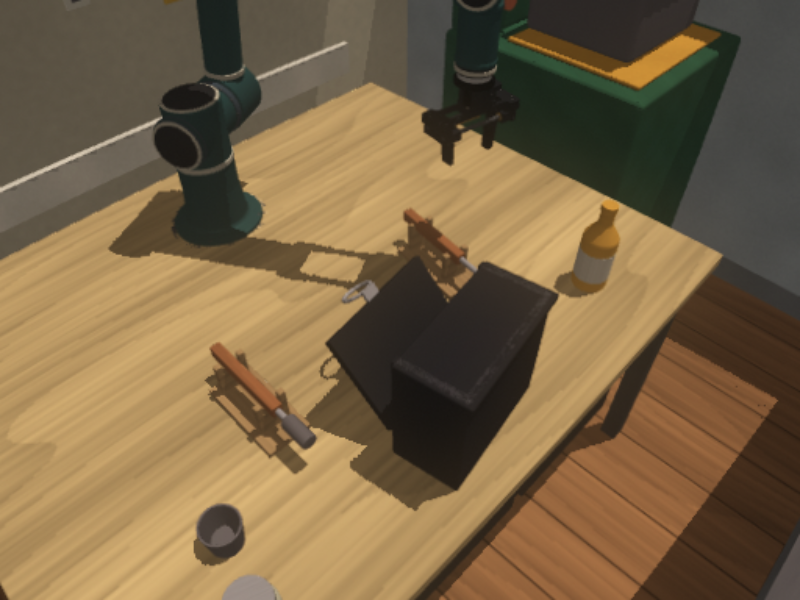

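View pics/top11.png

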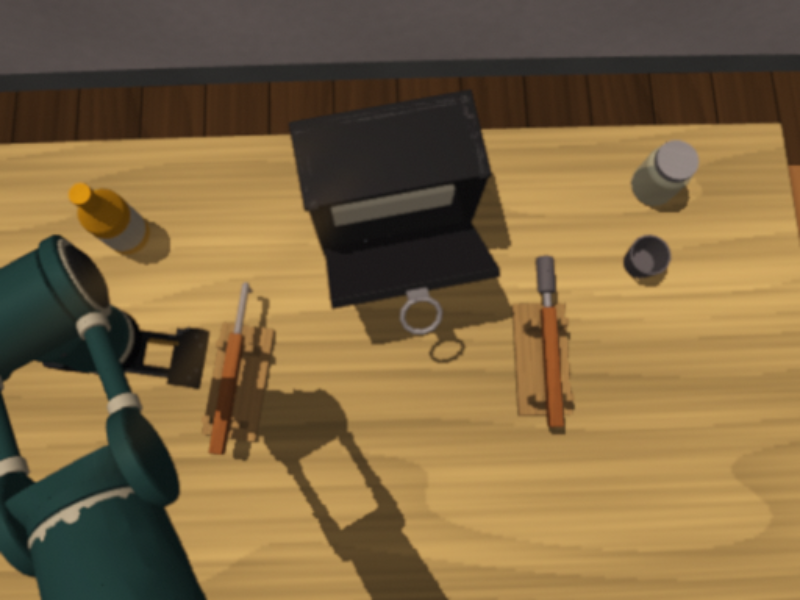

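In the top view the pole is back in its rests, spanning (217,452) to (247,285), and the hatch is open with the ring at (421,314). In the scene view the ring is at about (359,293). I'll triangulate the ring to get the final angle.

Run:
```python
from m import *
u=lambda x,y:((x+.5)/1.5625-.5,(y+.5)/1.5625-.5)
X,e=tri(ray('top',u(421,314)),ray('scene',u(359,293)));print(X,e)
c,s=np.cos(.16),np.sin(.16);ring=np.array([686.8,-37.1,265]);ex=np.array([c,s,0]);H=ring+45*ex-[0,0,205]
v=X-H;print('r',np.hypot(v@ex,v[2]),'theta',np.arctan2(205,-45)*-1+np.arctan2(v[2],v@ex))
for z in(188,196,204):print(z,at_z('top',u(421,314),z))
for th in(.6,.65,.7):
  r=H+ex*(-45*np.cos(th)-205*np.sin(th))+np.array([0,0,205*np.cos(th)-45*np.sin(th)]);print(th,r,proj('top',r)*1.5625,proj('scene',r)*1.5625)
print(arm.get_obs()['t'])
```

```text
[575.64804862 -54.29654505 184.59694831] [np.float64(2.8377339003381), np.float64(2.837733900338101)]
r 200.8029338828622 theta 0.6853393034809931
188 [573.31205395 -56.38075408 188.        ]
196 [571.86457176 -55.95652632 196.        ]
204 [570.41708958 -55.53229857 204.        ]
0.6 [580.28626179 -54.28912963 203.78488975] [419.5649875  306.97431209] [358.43441268 286.42526623]
0.65 [573.38043478 -55.40358827 195.96379044] [420.2908629  312.69729093] [355.42108597 287.98880407]
0.7 [566.86913755 -56.45437791 187.80285247] [420.94190571 318.12336861] [352.64671958 289.76138539]
21.0
```

```bash
python3 -c "
from station import arm
print(arm.close_job())"
```

```text
the job is handed in; nothing more can be done
None
```

I gripped the hook pole at its handle, lowered the hook into the ring with the hatch shut, and pulled the hatch down along its arc to the stop. I then centred the hook, lifted it out, and put the pole back in its own rests. I handed the job in at about 21 s with the gripper open and clear.

**Last checks:**
- **Pole:** The pictures show it in both slots of its rests, in the same place as at the start. I did not measure its final height.
- **Hatch:** It stands open at about 0.69 rad by triangulating the ring and about 0.66 rad from the top view alone. An earlier estimate from a hatch corner, taken while the hook was still in the ring, gave 0.61–0.66. The two cameras' rays to the ring missed each other by a few mm, so the angle is not exact. The hatch did not move under a further pull of 12–20 N, so I took it to be at its stop.
- **Forces:** The highest contact force reported at the end of a move was about 22 N, at the hatch stop.

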